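# Unlatch the pop-up cover of a leak-test fixture

## Task

The tested part is waiting under the clear cover of the leak-test fixture. Press the two round latch buttons on the fixture's front ledge fully down together, one fingertip on each, and keep both down while the springs raise the cover, until it has come up as far as it goes; only then let go and take the hand clear. Do not push or lift the cover yourself, and leave the part and the things standing around the fixture where they are.

Things in the scene. Friction and masses are not known exactly. Their poses are not given: they have to be found in the camera images.
- fixture: Bench leak-test fixture, fixed: low cream housing 250 (its x) by 190 (y) by 70 mm high. Origin: centre of its underside, on the bench; x points from the front ledge to the rear hinge, y to its left, z up. The flat ledge (x -125 to -57 mm, 70 mm up) carries the two latch buttons and, at its right end, a flat round dial (no button); behind it the clear cover lies over a sunk deck with the part.
- button_left_top (a point): Centre of the top face of the left (+y) latch button: a plain black round cap, 26 mm across, in a flat steel bezel 36 mm across and 4 mm high. At fixture x -90, y +30 mm; its top stands 16 mm above the ledge, 86 mm above the bench. The point moves down with the cap. The two buttons are alike, 60 mm apart centre to centre along the fixture's y, and are pressed straight down.
- button_right_top (a point): The same point of the right (-y) latch button, at fixture x -90, y -30 mm.
- button_left (a joint): How far the left button is pressed, m: 0 up, 0.007 fully down (cap 9 mm above the ledge). Spring 1.5 N at first, 5 N fully down, plus up to 2 N until its hook leaves the cover's striker at about 0.0035; springs back when let go. The cover is freed only while both are past that point; let either go early and its hook drags on the rising striker, and the cover stalls until both are pressed again.
- button_right (a joint): The same for the right button.
- cover (a joint): Opening angle of the cover, rad: 0 shut and latched, 0.28 as far as it goes (then its front edge has risen about 45 mm). Damped springs raise it slowly, in about 2 to 4 s after both buttons are down, and it stays up by itself.
- cover_front (a point): Middle of the upper front edge of the cover: clear panel in an aluminium frame, 166 by 164 mm, 10 mm thick, hinged along the fixture's rear edge, its top 84 mm above the bench when shut. Shut, this edge lies 32 mm behind the line of the button centres (fixture x -58 mm); fully up it is about 130 mm above the bench and 9 mm farther back, and must find room beside the fingers.
- part_mid (a point): Tested part in the fixture under the cover: turned steel flange bush, flange 60 mm across and 8 mm thick, hub 36 mm across, 24 mm high in all; the point is 12 mm above its underside, on its axis. Loose; to be left in place.
- spare_mid (a point): Bystander: another such flange bush standing on the bench beside the fixture, loose; point 12 mm above the bench.
- oiler_mid (a point): Bystander: small white plastic oil bottle with a black cap, 42 mm across and 115 mm tall, standing loose on the bench beside the fixture; point half-way up.
- driver_mid (a point): Bystander: screwdriver with a black handle, 150 mm long and 26 mm thick, lying loose on the bench beside the fixture; point at its middle, 13 mm above the bench.

How it is judged:
By the outcome, as a careful person would: the job done as asked, in the order asked, and still so for the second after the job is handed in, with the robot touching nothing.
It also fails if it takes over 42 s, if anything falls off the work surface, if the arm or the gripper's body presses on something with over 40 N, if the wrist force passes 120 N, or if a joint passes its speed limit or range.

## Robot

A 6-joint arm with a two-finger parallel gripper is mounted at the origin on the work surface. World frame = base frame: x ahead of the robot, y to its left, z up, the work surface at z = 0. Lengths are in m, angles in rad, forces in N, time in s.
With the tool pointing down it reaches from about 0.225 to 0.875 m from the base axis. Payload 3.4 kg.
Tool frame: the origin (TCP) lies at the very end of the fingers, on their centre line; the grasp point (between the pads) lies 19 mm behind it; y points along the fingers, z is the direction in which the jaws open and shut, and the axes are right-handed (so a half turn about y gives the same grasp; the last joint's range is limited). The gripper opens to 85 mm and grips with 20 to 120 N. Pads are 22 mm wide; open, the fingers measure 114 mm over their backs; the gripper's body (76 mm by 85 mm) begins 54 mm behind the grasp point. The pads swing forward as they close: fully open they stand 13 mm farther back than shut.
Start: joints at [1.063, 0.276, 1.505, -0, 1.361, -0.121], TCP at [0.217, 0.533, 0.231] pointing down, gripper open.
Joint ranges: [-2.89, 2.89], [-0.75, 2.08], [0.22, 2.7], [-1.18, 4.32], [0.11, 2.71], [-2.7, 2.7]. Speed limits (rad/s): [2.57, 2.57, 3.14, 3.14, 3.14, 3.14].

## Interface

Orientations are given as a unit quaternion [x, y, z, w].
In Python, from rig import r gives the robot as it stands.
- The arm moves only by the tool apply_moves, never from a script. Its argument "commands" is a list that holds one entry, the list of rows, each a list of 5 numbers: the shift along the tool's x, y, z in mm, then the turn about the tool's y in degrees, then the finger opening in mm, from 0 to 85.4. A call has 1 to 12 rows; each row is the pose to reach, as a shift and turn from the pose measured when the call began, along the tool's axes at that moment; what a row does not reach only later rows make up. A row lasts 1/12 s, in which the tool goes at most 41.7 mm and 7.16 degrees, less where a joint would pass 70% of its speed; a pose out of reach is approached as far as the arm can. A call with a gripper value outside its range is refused whole. The fingers move at their own pace and stop on an object; the grip force is fixed at half the most. Time passes only in rows, so rows that repeat a pose let the fingers close. It gives the time, the measured TCP pose, the force and the opening at its end, in the units of the state.
- r.observe(): the state, without advancing time (a new reading comes with each control period).
- r.grab_frame(name): name is "side" or "top"; returns the picture (420x560x3 uint8, blue, green, red); there is no depth.
- r.camera_info(name): a dict with "fx", "fy", "cx", "cy" (pixels), "rvec" (rotation vector, rad) and "tvec" (3), from world to camera coordinates, as OpenCV has them. Camera axes: x right, y down, z forward; pixel columns grow to the right and rows downward; lengths in m; the calibration is good to about 2 mm. A picture is of the moment at which its call begins. camera_info takes no time and is no camera call.
- r.job_done(): hands the job in, once; it reports no verdict.
The state is a dict: "time": time; "joints": joint angles; "joint_vel": joint speeds; "joint_efforts": joint torques, N m; "tool_pos": TCP position; "ee_rot": TCP orientation; "force": force on the tool from outside, world axes, zero at the start; "torque": the same for the moment, N m; "grip_width": finger opening in m.
Only numpy, scipy, OpenCV 4.12 (cv2) and the standard library are available. Lean on these libraries where they do the work, as an engineer would, in place of code of your own. Each camera call takes 0.05 s, during which the arm holds its last target. There are 200 camera calls.

## Working session

There is one attempt and no reset: what is moved stays moved. The work goes in short steps, Python scripts to look and compute and a tool call to move; the robot and the scene stay as the last step left them, time stands still between calls to the robot, and variables do not carry over. Pictures are saved under pics/ and viewed, about 8 in all and at most 12, crops included, and the job is handed in when it is done.

Besides the shell and the picture viewer there is one more tool, called after ">>>" by a JSON object that holds its "op" and its "data". apply_moves: Moves the arm, as the interface text tells. Its arguments: {"type":"object","properties":{"commands":{"type":"array"}},"required":["commands"]}

```bash
ls; mkdir -p pics
python3 - <<'E'
from rig import r
import cv2
for n in("side","top"):
    cv2.imwrite(f"pics/{n}0.png",r.grab_frame(n)); print(r.camera_info(n))
s=r.observe();print(s)
E
```

```text
pics
{'fx': 459.12900557158855, 'fy': 459.12900557158855, 'cx': 275.4749361036071, 'cy': 212.3799780664006, 'rvec': array([ 0.43028617, -2.80961349,  1.08603836]), 'tvec': array([0.60976914, 0.15091794, 0.86019472])}
{'fx': 492.56799620472253, 'fy': 492.56799620472253, 'cx': 280.08684409272064, 'cy': 196.0173289049668, 'rvec': array([ 2.20169832, -2.15204086,  0.13130461]), 'tvec': array([0.02991626, 0.6119256 , 1.05345809])}
{'time': 0.1, 'joints': array([ 1.06301163e+00,  2.76538757e-01,  1.50603732e+00, -1.34531185e-05,
        1.36070946e+00, -1.21000221e-01]), 'joint_vel': array([-7.19470953e-04,  2.19595383e-04, -3.63935388e-03,  6.46605579e-04,
        3.91156032e-04, -9.34964190e-05]), 'joint_efforts': array([ 2.67488140e-03, -4.17694616e+01, -2.46405315e+01, -4.43292229e-04,
        5.77058803e-03,  6.03253238e-05]), 'tool_pos': array([0.21666706, 0.53208834, 0.23050996]), 'ee_rot': array([ 0.69449542, -0.13607778,  0.13571645, -0.69335416]), 'force': array([-0.0021577 , -0.39235173,  0.54253392]), 'torque': array([-0.03438895, -0.01303392,  0.01528924]), 'grip_width': 0.08550421764462211}
```

View pics/top0.png

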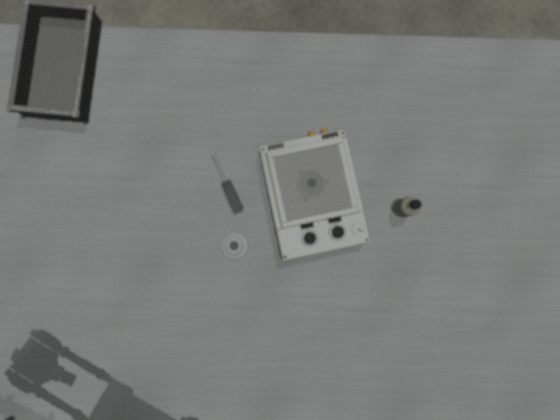

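View pics/side0.png

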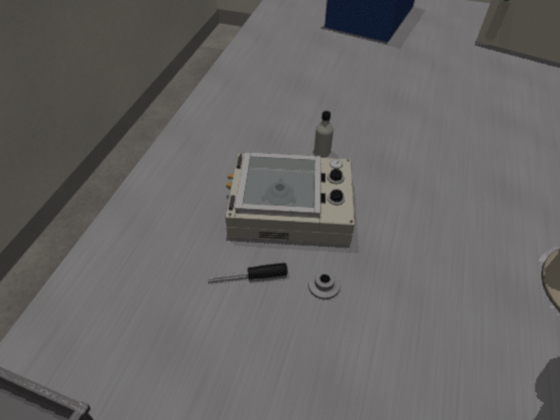

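```bash
cat > h.py <<'E'
import numpy as np,cv2
from rig import r
from scipy.spatial.transform import Rotation as R
def ray(n,uv,z):
    c=r.camera_info(n);M=cv2.Rodrigues(c['rvec'])[0];o=-M.T@c['tvec']
    d=M.T@np.array([(uv[0]-c['cx'])/c['fx'],(uv[1]-c['cy'])/c['fy'],1]);return o+d*(z-o[2])/d[2]
def proj(n,p):
    c=r.camera_info(n);return cv2.projectPoints(np.array([p],float),c['rvec'],c['tvec'],np.array([[c['fx'],0,c['cx']],[0,c['fy'],c['cy']],[0,0,1.]]),None)[0].ravel()
E
python3 - <<'E'
from h import *
for n,(x0,y0,x1,y1) in dict(top=(295,222,352,252),side=(326,166,348,206)).items():
    im=cv2.imread(f"pics/{n}0.png");g=im[y0:y1,x0:x1].max(2)
    m=(g<55).astype(np.uint8);k,l,st,ce=cv2.connectedComponentsWithStats(m)
    for i in range(1,k):
        if st[i,4]>15:
            uv=ce[i]+[x0,y0];print(n,st[i],uv.round(1),ray(n,uv,.084).round(4))
    cv2.imwrite(f"pics/c_{n}.png",cv2.resize(im[y0-60:y1+30,x0-40:x1+40],None,fx=5,fy=5,interpolation=2)[:600,:800])
s=r.observe();print(R.from_quat(s['ee_rot']).as_matrix().round(4))
E
```

```text
top [ 7  2 10  3 20] [306.3 225. ] [ 0.5461 -0.0112  0.084 ]
top [38  6 10  9 69] [337.3 231.7] [ 0.5338 -0.0761  0.084 ]
top [10 12  9  9 62] [309.3 237.6] [ 0.5202 -0.0179  0.084 ]
side [  4   3  12  12 111] [335.6 174.7] [ 0.5322 -0.0742  0.084 ]
side [  4  24  13  12 117] [336.2 195.5] [ 0.5184 -0.0158  0.084 ]
[[ 9.261e-01 -8.000e-04  3.772e-01]
 [-3.772e-01 -1.500e-03  9.261e-01]
 [-2.000e-04 -1.000e+00 -1.700e-03]]
```

>>> {"op": "apply_moves", "data": {"commands": [[[28, 0, -23, -2, 46], [56, 0, -47, -5, 46], [84, 0, -70, -8, 46], [112, 0, -94, -11, 46], [140, 0, -117, -14, 46], [168, 0, -140, -17, 46], [196, 0, -164, -20, 46], [224, 0, -188, -23, 46], [252, 0, -211, -26, 46], [280, 0, -234, -29, 46], [308, 0, -258, -32, 46], [336, 0, -281, -35, 46]]]}}

```text
time: 1.1
tool_pos: [0.4219, 0.1433, 0.2308]
ee_rot: [0.703, 0.079, -0.08, -0.702]
force: [0.6, 0.8, 1.0]
grip_width: 0.0461
```

```bash
cat > rel.py <<'E'
from h import *
L=np.array([.5193,-.0168]);Rr=np.array([.533,-.0752]);m=(L+Rr)/2;y=(L-Rr)/np.linalg.norm(L-Rr);x=np.array([y[1],-y[0]])
if __name__=="__main__":
    s=r.observe();M=R.from_quat(s['ee_rot']).as_matrix();t=np.r_[m-.003*x,s['tool_pos'][2]]
    print(s['time'],s['tool_pos'].round(4),s['force'].round(2),s['grip_width'].round(4),'joints',s['joints'].round(2))
    print('tool shift mm',(M.T@(t-s['tool_pos'])*1000).round(1))
    print('turn deg',-np.degrees(np.arctan2(y[1],y[0])-np.arctan2(M[1,2],M[0,2])), 'tilt',M[:,1].round(4))
    # TCP minus button mid in fixture axes, mm
    d=s['tool_pos'][:2]-m;print('fixture dx,dy',d@x*1e3,d@y*1e3)
E
python3 - <<'E'
from rel import *
o=m+.09*x
for a,b in((-125,95),(-125,-95),(125,95),(125,-95)):
    p=np.r_[o+a/1e3*x+b/1e3*y,.07];print(a,b,proj('top',p).round(1),proj('side',p).round(1))
E
python3 rel.py
```

```text
-125 95 [281.5 261. ] [354.2 225.6]
-125 -95 [369.6 242.1] [350.2 159.5]
125 95 [257.3 145.9] [223.7 217.9]
125 -95 [343.6 128.3] [236.2 153.4]Traceback (most recent call last):
  File "rel.py", line 5, in <module>
    print(s['time'],s['tool_pos'].round(4),s['force'].round(2),s['grip_width'].round(4),'joints',s['joints'].round(2))
                                                               ^^^^^^^^^^^^^^^^^^^^^
AttributeError: 'float' object has no attribute 'round'
```

```bash
sed -i "s/s\['grip_width'\].round(4)/round(s['grip_width'],4)/" rel.py; python3 rel.py
```

```text
1.1 [0.4219 0.1433 0.2308] [0.57 0.77 1.02] 0.0461 joints [ 0.17  0.08  1.76 -0.    1.31 -1.63]
tool shift mm [ 5.600e+01  2.000e-01 -2.079e+02]
turn deg -0.21579645653856627 tilt [-0.0012 -0.0015 -1.    ]
fixture dx,dy -58.22149073425525 208.1215727828463
```

>>> {"op": "apply_moves", "data": {"commands": [[[9, 0, -33, 0, 46], [18, 0, -66, 0, 46], [27, 0, -100, 0, 46], [36, 0, -133, 0, 46], [45, 0, -167, 0, 46], [52, 0, -192, 0, 46], [56, 20, -208, 0, 46], [56, 50, -208, 0, 46], [56, 80, -208, 0, 46], [56, 105, -208, 0, 46], [56, 110, -208, 0, 46], [56, 110, -208, 0, 46]]]}}

```text
time: 2.1
tool_pos: [0.5215, -0.0466, 0.119]
ee_rot: [-0.702, -0.078, 0.082, 0.703]
force: [0.3, 0.8, -0.0]
grip_width: 0.0461
```

```bash
python3 rel.py
python3 - <<'E'
from h import *
im=r.grab_frame('side')
cv2.imwrite('pics/s1.png',cv2.resize(im[90:240,220:400],None,fx=4,fy=4,interpolation=2))
im=r.grab_frame('top')
cv2.imwrite('pics/t1.png',cv2.resize(im[140:290,240:420],None,fx=4,fy=4,interpolation=2))
E
```

```text
2.1 [ 0.5215 -0.0466  0.119 ] [ 0.33  0.84 -0.04] 0.0461 joints [-0.22  0.29  1.78 -0.    1.07 -2.02]
tool shift mm [ 1.7 -0.  -0.4]
turn deg -0.226867416471997 tilt [-6.2e-03 -4.0e-04 -1.0e+00]
fixture dx,dy -4.705443524558903 0.4420457487403178
```

View pics/s1.png

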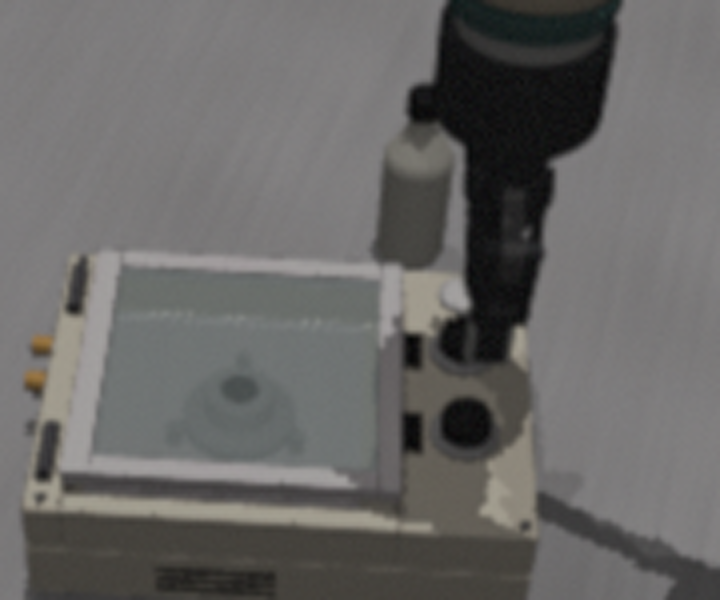

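View pics/t1.png

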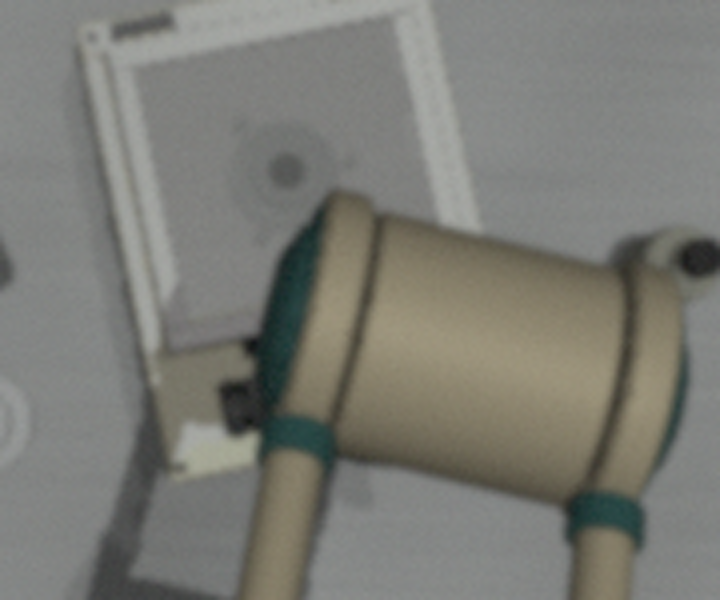

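Run:
```python
from rel import *
t=r.observe()['tool_pos']
for z in (.119,.115):
  for k in (.030,-.03):
    p=np.r_[t[:2]+k*y,z];print(((proj('side',p)-[220,90])*4).round(0))
for b in(L,Rr): print(((proj('side',np.r_[b,.086])-[220,90])*4).round(0))
```

```text
[476. 369.]
[473. 286.]
[475. 375.]
[473. 292.]
[464. 417.]
[462. 334.]
```

Run:
```python
from h import *
im=r.grab_frame('side')[155:210,315:365]
im=np.clip((im.astype(float)/255)**.45*255,0,255).astype(np.uint8)
cv2.imwrite('pics/s2.png',cv2.resize(im,None,fx=10,fy=10,interpolation=2))
c=r.camera_info('side');print(-cv2.Rodrigues(c['rvec'])[0].T@c['tvec'])
```

```text
[0.45149687 0.62739159 0.73284374]
```

View pics/s2.png

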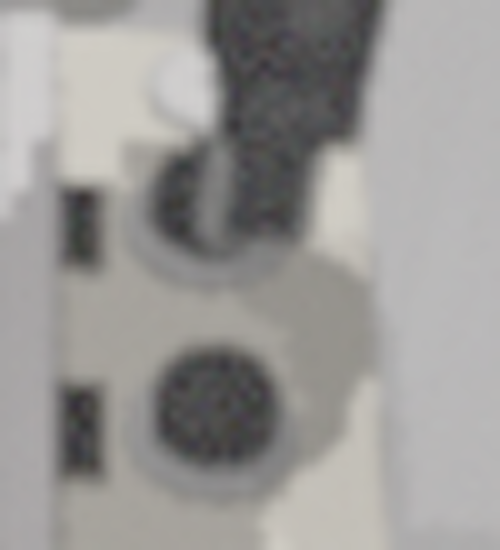

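>>> {"op": "apply_moves", "data": {"commands": [[[4, 5, 0, 0, 46], [4, 12, 0, 0, 46], [4, 18, 0, 0, 46], [4, 22, 0, 0, 46], [4, 25, 0, 0, 46], [4, 28, 0, 0, 46], [4, 30, 0, 0, 46], [4, 30, 0, 0, 46]]]}}

```text
time: 2.92
tool_pos: [0.5281, -0.0462, 0.092]
ee_rot: [0.703, 0.08, -0.08, -0.702]
force: [-0.2, -1.1, -0.2]
grip_width: 0.0457
```

```bash
python3 rel.py
python3 - <<'E'
from h import *
im=r.grab_frame('side')[145:210,300:370]
im=np.clip((im.astype(float)/255)**.45*255,0,255).astype(np.uint8)
cv2.imwrite('pics/s3.png',cv2.resize(im,None,fx=9,fy=9,interpolation=2))
E
```

```text
2.9167 [ 0.5281 -0.0462  0.092 ] [-0.16 -1.13 -0.23] 0.0457 joints [-0.22  0.33  1.81 -0.    1.   -2.01]
tool shift mm [-4.8 -0.   0.7]
turn deg -0.2061822858560078 tilt [ 9.0e-04 -1.9e-03 -1.0e+00]
fixture dx,dy 1.8366400590791536 -0.6740178427838865
```

View pics/s3.png

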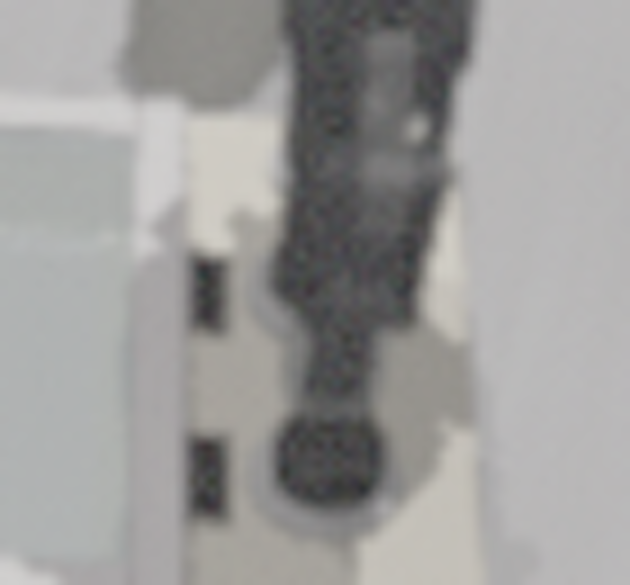

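>>> {"op": "apply_moves", "data": {"commands": [[[0, 2, 0, 0, 46], [0, 4, 0, 0, 46], [0, 6, 0, 0, 46], [0, 8, 0, 0, 46], [0, 9, 0, 0, 46], [0, 9, 0, 0, 46]]]}}

```text
time: 3.47
tool_pos: [0.5282, -0.0463, 0.0833]
ee_rot: [0.703, 0.08, -0.08, -0.702]
force: [-0.7, 0.5, 1.7]
grip_width: 0.046
```

>>> {"op": "apply_moves", "data": {"commands": [[[0, 1, 0, 0, 46], [0, 2, 0, 0, 46], [0, 3, 0, 0, 46], [0, 3, 0, 0, 46]]]}}

```text
time: 3.8
tool_pos: [0.5283, -0.0463, 0.0807]
ee_rot: [0.703, 0.08, -0.08, -0.702]
force: [-2.1, 0.0, 5.8]
grip_width: 0.0463
```

>>> {"op": "apply_moves", "data": {"commands": [[[0, 1, 0, 0, 46], [0, 2, 0, 0, 46], [0, 3, 0, 0, 46], [0, 4, 0, 0, 46], [0, 5, 0, 0, 46], [0, 6, 0, 0, 46], [0, 6, 0, 0, 46]]]}}

```text
time: 4.38
tool_pos: [0.5283, -0.0463, 0.0766]
ee_rot: [0.703, 0.081, -0.079, -0.702]
force: [-4.3, 0.9, 14.3]
grip_width: 0.0458
```

>>> {"op": "apply_moves", "data": {"commands": [[[0, 2, 0, 0, 46], [0, 3, 0, 0, 46], [0, 4, 0, 0, 46], [0, 4, 0, 0, 46], [0, 4, 0, 0, 46]]]}}

```text
time: 4.8
tool_pos: [0.5283, -0.0463, 0.0764]
ee_rot: [0.704, 0.081, -0.079, -0.701]
force: [-7.3, 1.5, 28.3]
grip_width: 0.0461
```

>>> {"op": "apply_moves", "data": {"commands": [[[0, 3, 0, 0, 46], [0, 3, 0, 0, 46], [0, 3, 0, 0, 46], [0, 3, 0, 0, 46], [0, 3, 0, 0, 46], [0, 3, 0, 0, 46], [0, 3, 0, 0, 46], [0, 3, 0, 0, 46], [0, 3, 0, 0, 46], [0, 3, 0, 0, 46], [0, 3, 0, 0, 46], [0, 3, 0, 0, 46]]]}}

```text
time: 5.8
tool_pos: [0.5283, -0.0463, 0.0765]
ee_rot: [0.704, 0.082, -0.078, -0.701]
force: [-5.0, 0.2, 22.5]
grip_width: 0.0465
```

```bash
python3 rel.py
python3 - <<'E'
from h import *
print(r.observe()['torque'])
im=r.grab_frame('side')[100:240,215:375]
cv2.imwrite('pics/raw4.png',im)
im=np.clip((im.astype(float)/255)**.45*255,0,255).astype(np.uint8)
cv2.imwrite('pics/s4.png',cv2.resize(im,None,fx=4,fy=4,interpolation=2))
E
```

```text
5.8 [ 0.5283 -0.0463  0.0765] [-5.04  0.24 22.53] 0.0465 joints [-0.22  0.34  1.83 -0.    0.96 -2.01]
tool shift mm [-5.  -0.   0.8]
turn deg -0.19900265947327894 tilt [ 0.0052 -0.0031 -1.    ]
fixture dx,dy 2.0331980932754243 -0.8090943125817122
[ 0.37558424  1.1611251  -0.01813601]
```

View pics/s4.png

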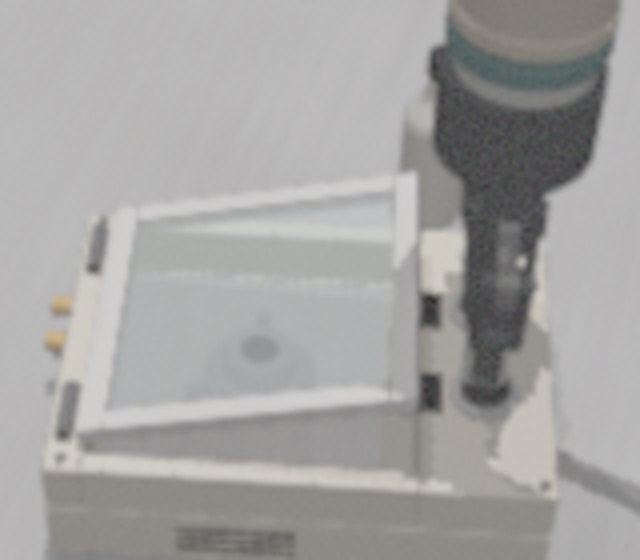

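The cover is rising: its front left corner is at about (412,402) in the crop, clear of the fingers. I'll keep holding.

>>> {"op": "apply_moves", "data": {"commands": [[[0, 3, 0, 0, 46], [0, 3, 0, 0, 46], [0, 3, 0, 0, 46], [0, 3, 0, 0, 46], [0, 3, 0, 0, 46], [0, 3, 0, 0, 46], [0, 3, 0, 0, 46], [0, 3, 0, 0, 46], [0, 3, 0, 0, 46], [0, 3, 0, 0, 46], [0, 3, 0, 0, 46], [0, 3, 0, 0, 46]]]}}

```text
time: 6.85
tool_pos: [0.5284, -0.0463, 0.0765]
ee_rot: [0.704, 0.082, -0.078, -0.701]
force: [-6.0, 0.3, 22.4]
grip_width: 0.0459
```

>>> {"op": "apply_moves", "data": {"commands": [[[0, 3, 0, 0, 46], [0, 3, 0, 0, 46], [0, 3, 0, 0, 46], [0, 3, 0, 0, 46], [0, 3, 0, 0, 46], [0, 3, 0, 0, 46], [0, 3, 0, 0, 46], [0, 3, 0, 0, 46], [0, 3, 0, 0, 46], [0, 3, 0, 0, 46], [0, 3, 0, 0, 46], [0, 3, 0, 0, 46]]]}}

```text
time: 7.85
tool_pos: [0.5284, -0.0463, 0.0765]
ee_rot: [0.704, 0.083, -0.077, -0.701]
force: [-5.8, 0.7, 22.5]
grip_width: 0.0462
```

Run:
```python
from h import *
cv2.imwrite('pics/raw5.png',r.grab_frame('side')[100:240,215:375])
```

>>> {"op": "apply_moves", "data": {"commands": [[[0, 3, 0, 0, 46], [0, 3, 0, 0, 46], [0, 3, 0, 0, 46], [0, 3, 0, 0, 46], [0, 3, 0, 0, 46], [0, 3, 0, 0, 46], [0, 3, 0, 0, 46], [0, 3, 0, 0, 46], [0, 3, 0, 0, 46], [0, 3, 0, 0, 46], [0, 3, 0, 0, 46], [0, 3, 0, 0, 46]]]}}

```text
time: 8.9
tool_pos: [0.5284, -0.0463, 0.0765]
ee_rot: [0.704, 0.083, -0.077, -0.701]
force: [-6.5, 0.1, 22.2]
grip_width: 0.0459
```

Run:
```python
from rel import *
f=r.grab_frame('side');im=f[100:240,215:375];cv2.imwrite('pics/raw6.png',im)
a,b=[cv2.imread(f'pics/raw{i}.png').astype(int) for i in(4,5)]
print('4-5',(abs(b-a).max(2)>25).sum(),'5-6',(abs(b-im).max(2)>25).sum())
o=m+.09*x
for q in(-82,82): print(q,((proj('side',np.r_[o-.049*x+q/1e3*y,.130])-[215,100])*4).round())
g=np.clip((im.astype(float)/255)**.45*255,0,255).astype(np.uint8)
cv2.imwrite('pics/s6.png',cv2.resize(g,None,fx=4,fy=4,interpolation=2))
```

```text
4-5 680 5-6 4
-82 [410. 159.]
82 [407. 386.]
```

View pics/s6.png

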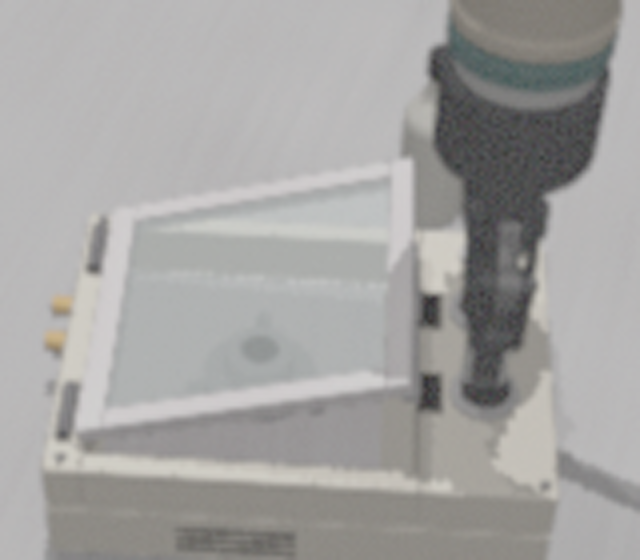

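Cover fully up: its corners at (412,160) and (410,380) match the predicted open position (410,159) and (407,386), and it didn't change over the last second. Releasing straight up, then back.

>>> {"op": "apply_moves", "data": {"commands": [[[0, -3, 0, 0, 46], [0, -8, 0, 0, 46], [-1, -15, 0, 0, 46], [-3, -28, 0, 0, 46], [-8, -45, 0, 0, 46], [-16, -65, 0, 0, 46], [-28, -85, 0, 0, 46], [-44, -105, 0, 0, 46], [-60, -120, 0, 0, 46], [-75, -130, 0, 0, 46], [-80, -130, 0, 0, 46], [-80, -130, 0, 0, 46]]]}}

```text
time: 9.95
tool_pos: [0.4484, -0.0639, 0.2061]
ee_rot: [0.704, 0.083, -0.077, -0.701]
force: [0.2, -0.6, -0.7]
grip_width: 0.0458
```

```bash
python3 rel.py
python3 - <<'E'
from h import *
f=r.grab_frame('side');g=np.clip((f.astype(float)/255)**.45*255,0,255).astype(np.uint8)
cv2.imwrite('pics/s7.png',g)
for n,p in dict(spare=(300,265,345,300),driver=(200,255,292,290)).items():
    a,b,c,d=p;print(n,(abs(f.astype(int)-cv2.imread('pics/side0.png'))[b:d,a:c].max(2)>30).sum())
E
```

```text
9.95 [ 0.4484 -0.0639  0.2061] [ 0.22 -0.62 -0.65] 0.0458 joints [-0.29  0.1   1.8  -0.    1.23 -2.09]
tool shift mm [76.8  0.7  0. ]
turn deg -0.2501051729542814 tilt [ 0.0097 -0.0041 -0.9999]
fixture dx,dy -79.75576321558253 0.3250746012865031
spare 0
driver 0
```

View pics/s7.png

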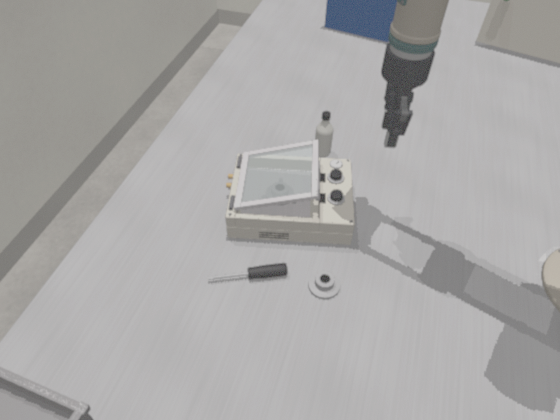

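The cover is up, both buttons have sprung back at (336,174) and (336,195), the hand is clear, and the bystanders haven't moved.

```bash
python3 -c "from rig import r;print(r.job_done())"
```

```text
the job is handed in; nothing more can be done
None
```

The cover is fully up and staying up by itself, and I've handed the job in. I pressed both latch buttons together, one fingertip on each, until they stopped at about 22–28 N total. I held them for about 4 s while the cover rose, then lifted straight off and backed the hand away.

- **Button positions:** the two cameras agreed to about 2 mm, with the buttons 60 mm apart as they should be. The close-up showed the fingertip about 2 mm forward of where I calculated, still well inside the cap.
- **Cover:** before I let go, its front corners were within a few pixels of the calculated fully-open position. Two pictures taken a second apart showed no movement. After release it was still up.
- **Buttons:** both had sprung back up after release. I couldn't see the right fingertip during the press because the left finger hid it, so that button being down is inferred from the cover opening.
- **Surroundings:** the spare bush and screwdriver pictures did not change. The oil bottle and the part look unmoved by eye; I did not measure them.
- **Finish:** the clock read about 10 s, and the force on the tool was back to the noise level, with the hand touching nothing.

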